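Ready the bread guide: fit the stop panel, hold the spring clamp open

TASK

Get the wooden bread-slicing guide ready for a loaf: take the blue stop panel out of its grey stand, slide it all the way down into the slot at the far end of the guide and let go of it; then pull the spring-loaded clamp back by its black upright grip until its white line meets the red pointer, and keep it there. Finish while still holding the clamp at the pointer (it springs shut if let go), because I will lay the loaf in. Leave the red pointer where it is set, and do not knock over or shove the jars, mug and other things around.

Things in the scene. Friction and masses are not known exactly. Their poses are not given: they have to be found in the camera images.
- panel: Blue flat stop panel with a thin white stripe, standing upright: 10 mm thick (its x), 90 mm wide (its y), 115 mm tall (its z), 0.1 kg, loose. Origin at the centre of its lower edge. Either face may look forward. It starts upright in the stand, with its lowest 26 mm between the cheeks (flares reach 35 mm up the panel), so the upper 75 mm is free to be gripped from above across its thickness and lifted straight up.
- stand: Grey plastic stand, fixed, 80 x 115 mm foot, 43 mm tall over all, its slot running along its y and open at the top. Origin at the centre of its underside, which rests on the wooden cover board (16 mm thick) that lies over the hob; the slot's floor is 8 mm above the origin. It may stand to the left or to the right of the guide. Lift the panel's lower edge at least 40 mm to be clear of it.
- guide: Wooden bread-slicing guide, fixed on the cover board: base 225 mm long (its x from -125 to +100 mm), 130 mm wide (y), 18 mm thick. Origin on its underside, below the middle of its width; x points to the slot end, away from the robot. The clamp slides along its -x, towards the robot.
- slot (a point): Centre of the floor of the guide's dark wooden slot (80 mm along the guide's x from its origin, on top of the base; axes as the guide's). The slot is 12 mm wide along x and 93 mm long along y, 30 mm deep, with a flared mouth that reaches 9 mm higher and is about 24 mm wide; the panel goes in from above with its 10 mm thickness along the guide's x, and its origin lies on this point when it is fully in. Its top is then 115 mm above this point.
- clamp (a joint): Pull of the clamp in m: 0 = shut at rest, grows as it is pulled along the guide's -x (towards the robot), stop at 0.10. A spring pulls it back: 3 N at rest, 65 N/m more, about 7 N at the pointer. It does not latch.
- grip (a point): Point in the middle of the clamp's black upright grip, which moves with the clamp; axes as the guide's. The grip is 18 mm thick (x), 50 mm wide (y), and its top is 22 mm above this point, its foot 34 mm below, where a 40 mm wide grey carriage and the rails run. Free space of 50 mm on its slot side (then comes the 54 mm tall light wooden jaw plate), open on the other. It can be gripped from above across its thickness.
- white_line (a point): End of the white line on the arm at the left (+y) side of the clamp, level in x with the grip's middle; moves with the clamp. Axes as the guide's.
- red_tip (a point): Tip of the red pointer (a 10 x 14 x 14 mm slider on the scale at the guide's left, +y, edge), 50 to 80 mm nearer the robot than the white line at rest. The clamp is right when the white line has the same guide x as this point. Axes as the guide's.
- honey_jar: Jar of honey with a yellow lid, 64 mm across, 87 mm tall; upright, loose, origin at the middle of its underside; to be left alone.
- salt_shaker: Glass salt shaker with a grey top, 44 mm across, 90 mm tall; upright, loose, origin at the middle of its underside; to be left alone.
- pepper_mill: Brown wooden pepper mill, 58 mm across, 170 mm tall; upright, loose, origin at the middle of its underside; to be left alone.
- spice_a: Spice jar with a yellow cap, 45 mm across, 100 mm tall; upright, loose, origin at the middle of its underside; to be left alone.
- mug_table: White mug with a handle, 82 x 112 mm, 94 mm tall; upright, loose, origin at the middle of its underside; to be left alone.
- candle_jar: White candle in a glass jar, 76 mm across, 90 mm tall; upright, loose, origin at the middle of its underside; to be left alone.

How it is judged:
By the outcome, as a careful person would: the job done as asked, in the order asked, and still so for the second after the job is handed in, while the arm keeps its last pose, push and grip.
It also fails if it takes over 51 s, if anything falls off the work surface, if the arm or the gripper's body presses on something with over 40 N, if the wrist force passes 120 N, or if a joint passes its speed limit or range.

ROBOT

A 6-joint arm with a two-finger parallel gripper is mounted at the origin on a cart in front of the work surface, level with it; the furniture and walls round the work are solid. World frame = base frame: x ahead of the robot, y to its left, z up, the work surface at z = 0. Lengths are in m, angles in rad, forces in N, time in s.
With the tool pointing down it reaches from about 0.425 to 0.95 m from the base axis. Payload 3.5 kg.
Tool frame: the origin (TCP) lies midway between the tips of the shut fingers; the grasp point (between the pads) lies 19 mm behind it; z points along the fingers, y is the direction in which the jaws open and shut (so a half turn about z gives the same grasp; the last joint's range is limited). The gripper opens to 85 mm and grips with 20 to 120 N. Pads are 22 mm wide; open, the fingers measure 114 mm over their backs; the gripper's body (76 mm by 85 mm) begins 54 mm behind the grasp point. The pads swing forward as they close: fully open they stand 13 mm farther back than shut.
Start: joints at [-1.449, 0.286, 1.577, -0, 1.279, -0.15], TCP at [0.181, -0.65, 0.231] pointing down, gripper open.
Joint ranges: [-2.77, 2.77], [-0.9, 2.22], [0.21, 2.48], [-1.53, 4.67], [0.24, 2.81], [-2.84, 2.84]. Speed limits (rad/s): [2.79, 2.79, 3.14, 3.14, 3.14, 3.14].

INTERFACE

Orientations are given as a unit quaternion [x, y, z, w].
In Python, from plant import ctrl gives the robot as it stands.
- The arm moves only by the tool apply_moves, never from a script. Its argument "moves" is a list that holds one entry, the list of rows, each a list of 7 numbers: the shift along the tool's x, y, z in m, then the turn, a rotation vector about the tool's x, y, z in degrees, then the gripper's target within -1 to 1 (shut at 1, half-way at 0, fully open at -1). In form: [[[tx, ty, tz, ax, ay, az, hand], ...]]. A call has 1 to 12 rows; each row shifts and turns the pose as measured when the row begins, along the tool's axes as they then stand; what a row does not reach is not made up. A row lasts 1/10 s, in which the tool goes at most 50 mm and 8.59 degrees, less where a joint would pass 70% of its speed; a pose out of reach is approached as far as the arm can. A call with a gripper value outside its range is refused whole. The fingers move at their own pace and stop on an object; "force" is the grip in N (left out, the last holds). Time passes only in rows, so rows that do not move let the fingers close. It gives the time, the measured TCP pose, the force and the opening at its end, in the units of the state.
- ctrl.get_state(): the state, without advancing time (a new reading comes with each control period).
- ctrl.read_camera(name): name is "scene" or "side" or "wrist"; returns the picture (480x640x3 uint8, red, green, blue); there is no depth.
- ctrl.get_calibration(name): a dict with "camera_matrix" (3x3 intrinsics, pixels), "k1" (the pictures are not rectified: a ray, as slopes to the right and down, at radius r is drawn at 1 + k1 r^2 times it, then the intrinsics apply), "cam_to_world" (4x4, takes a point from camera to world coordinates). Camera axes: x right, y up, looking along -z (the intrinsics and any distortion apply to the point x, -y, -z); pixel columns grow to the right and rows downward; lengths in m; the calibration is good to about 2 mm. A picture is of the moment at which its call begins: read the wrist's pose just before it. get_calibration takes no time and is no camera call; for the wrist camera it gives the pose at the moment of the call.
- ctrl.sign_off(): hands the job in, once; it reports no verdict.
The state is a dict: "time": time; "qpos": joint angles; "dq": joint speeds; "joint_efforts": joint torques, N m; "eef_pos": TCP position; "tcp_rot": TCP orientation; "contact_force": force on the tool from outside, world axes, zero at the start; "wrist_torque": the same for the moment, N m; "opening": opening from 0.0 (shut) to 1.0 (fully open).
Only numpy, scipy, OpenCV 4.12 (cv2) and the standard library are available. Lean on these libraries where they do the work, as an engineer would, in place of code of your own. Each camera call takes 0.05 s, during which the arm holds its last target. There are 200 camera calls.

## Working session

There is one attempt and no reset: what is moved stays moved. The work goes in short steps, Python scripts to look and compute and a tool call to move; the robot and the scene stay as the last step left them, time stands still between calls to the robot, and variables do not carry over. Pictures are saved under pics/ and viewed, about 8 in all and at most 12, crops included, and the job is handed in when it is done.

Besides the shell and the picture viewer there is one more tool, called after "Call:" as name(argument=value, ...) on one line, values as JSON. apply_moves: Moves the arm, as the interface text tells. Its arguments: {"type":"object","properties":{"moves":{"type":"array","items":{"type":"array","items":{"type":"array","items":{"type":"number"}}}},"force":{"type":"number"}},"required":["moves"]}

```bash
ls; mkdir -p pics; cat > h.py <<'E'
import numpy as np, cv2
from plant import ctrl
def snap(n,f):
    c=ctrl.get_calibration(n); im=ctrl.read_camera(n); cv2.imwrite(f'pics/{f}.png',im[:,:,::-1]); np.savez(f'pics/{f}.npz',**{k:np.array(v) for k,v in c.items()}); return im,c
def load(f):
    return cv2.imread(f'pics/{f}.png'), dict(np.load(f'pics/{f}.npz'))
def ray(c,u,v):
    K=np.array(c['camera_matrix']);k=float(c['k1']);T=np.array(c['cam_to_world'])
    p=cv2.undistortPoints(np.array([[[u,v]]],float),K,np.array([k,0,0,0.]))[0,0]
    d=T[:3,:3]@np.array([p[0],-p[1],-1]); return T[:3,3],d/np.linalg.norm(d)
def onz(c,u,v,z):
    o,d=ray(c,u,v); return o+d*(z-o[2])/d[2]
def tri(*obs):
    A=np.zeros((3,3));b=np.zeros(3);R=[ray(*o) for o in obs]
    for o,d in R:
        P=np.eye(3)-np.outer(d,d);A+=P;b+=P@o
    x=np.linalg.solve(A,b); return x,[np.linalg.norm((np.eye(3)-np.outer(d,d))@(x-o))*1000 for o,d in R]
def proj(c,X):
    T=np.array(c['cam_to_world']);p=T[:3,:3].T@(np.array(X)-T[:3,3]);x,y=p[0]/-p[2],-p[1]/-p[2]
    s=1+float(c['k1'])*(x*x+y*y);K=np.array(c['camera_matrix']);return (K@[x*s,y*s,1])[:2]
E
python3 - <<'E'
from h import *
for n in ['scene','side','wrist']:
    im,c=snap(n,n+'0'); print(n,np.round(c['cam_to_world'],3).tolist(),c['k1'],np.round(c['camera_matrix'],0).tolist())
print(ctrl.get_state())
E
```

```text
pics
scene [[-0.788, 0.436, -0.435, 0.11], [-0.616, -0.543, 0.572, 0.726], [0.014, 0.718, 0.696, 0.919], [0.0, 0.0, 0.0, 1.0]] -0.055522271339620025 [[541.0, 0.0, 323.0], [0.0, 541.0, 244.0], [0.0, 0.0, 1.0]]
side [[0.987, 0.084, -0.135, 0.469], [-0.159, 0.443, -0.882, -1.223], [-0.014, 0.893, 0.451, 0.718], [0.0, 0.0, 0.0, 1.0]] -0.03415314518910419 [[621.0, 0.0, 323.0], [0.0, 621.0, 224.0], [0.0, 0.0, 1.0]]
wrist [[0.268, 0.912, 0.311, 0.262], [-0.963, 0.255, 0.084, -0.628], [-0.002, -0.323, 0.947, 0.373], [0.0, 0.0, 0.0, 1.0]] -0.09526469977876582 [[418.0, 0.0, 328.0], [0.0, 418.0, 244.0], [0.0, 0.0, 1.0]]
{'time': 0.15, 'qpos': array([-1.44899330e+00,  2.86995810e-01,  1.57786918e+00, -1.24485615e-05,
        1.27856393e+00, -1.49984906e-01]), 'dq': array([-0.00050442, -0.00330857, -0.00282441, -0.00233538, -0.00265614,
       -0.00131323]), 'joint_efforts': array([ 8.97180416e-04, -4.06604254e+01, -2.93141538e+01, -1.70055555e-04,
        3.95774870e-03, -3.22404290e-06]), 'eef_pos': array([ 0.18117879, -0.64969621,  0.23022707]), 'tcp_rot': array([ 9.90779954e-01,  1.35477817e-01,  6.97876994e-06, -9.18125384e-04]), 'contact_force': array([-0.23824305, -0.53334376,  0.18001989]), 'wrist_torque': array([ 0.01857736, -0.03656589,  0.00790099]), 'opening': 0.9956712037274655}
```

View pics/scene0.png

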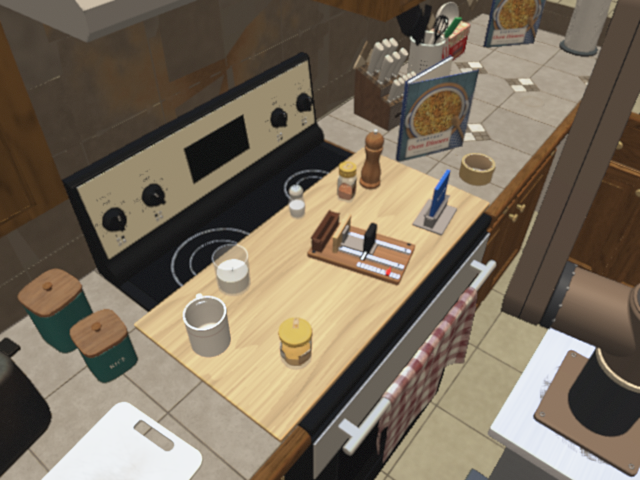

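View pics/side0.png

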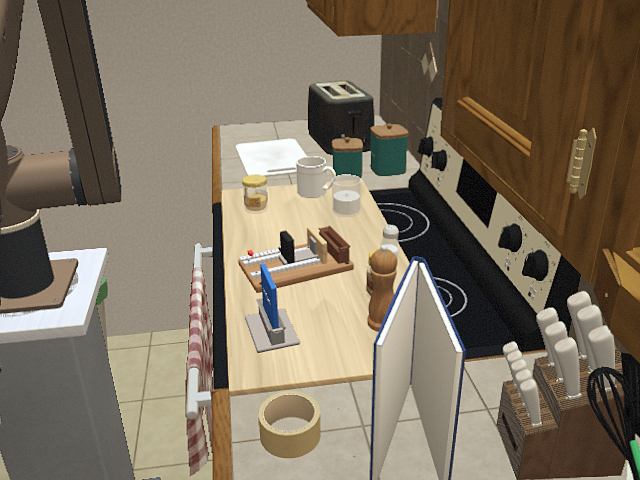

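Scene: guide at about (360,245), panel and stand at (435,205), to the guide's right. In the side view the guide is at (295,258) and the panel at (270,295). Zooming in on both.

```bash
python3 - <<'E'
from h import *
for f,(x,y,w,h) in {'scene0':(302,160,160,125),'side0':(232,218,132,135)}.items():
    im,c=load(f); cr=cv2.resize(im[y:y+h,x:x+w],None,fx=[5,4.4][f=='side0'],fy=[5,4.4][f=='side0'],interpolation=cv2.INTER_CUBIC)[:600]
    s=[5,4.4][f=='side0']
    for k in range(0,w,20): cv2.putText(cr,str(x+k),(int(k*s),8),0,.3,(0,0,255))
    for k in range(0,h,20): cv2.putText(cr,str(y+k),(0,int(k*s)+4),0,.3,(0,0,255))
    cv2.imwrite(f'pics/{f}z.png',cr)
    hsv=cv2.cvtColor(im,cv2.COLOR_BGR2HSV)
    for nm,m in {'blue':cv2.inRange(hsv,(100,120,60),(125,255,255)),'red':cv2.inRange(hsv,(0,170,120),(6,255,255))|cv2.inRange(hsv,(172,170,120),(180,255,255)),'black':cv2.inRange(im,(0,0,0),(40,40,40))}.items():
        mm=np.zeros_like(m);mm[y:y+h,x:x+w]=m[y:y+h,x:x+w]
        n,l,st,ce=cv2.connectedComponentsWithStats(mm)
        for i in range(1,n):
            if st[i,4]>8: print(f,nm,st[i],ce[i].round(1), cv2.boxPoints(cv2.minAreaRect(np.argwhere(l==i)[:,::-1].astype(np.float32))).round(1).tolist())
E
```

```text
scene0 blue [430 170  20  46 305] [439.2 192.7] [[429.1000061035156, 214.8000030517578], [439.8999938964844, 167.89999389648438], [449.3999938964844, 170.10000610351562], [438.6000061035156, 217.0]]
scene0 red [387 268   4   8  19] [388.2 271.2] [[385.0, 274.0], [388.3999938964844, 267.20001220703125], [390.79998779296875, 268.3999938964844], [387.3999938964844, 275.20001220703125]]
scene0 black [302 160  41  11 342] [319.8 164.1] [[302.0, 160.0], [342.0, 160.0], [342.0, 170.0], [302.0, 170.0]]
scene0 black [302 172  23   5  64] [312.2 174. ] [[301.79998779296875, 172.5], [323.79998779296875, 171.1999969482422], [324.1000061035156, 174.89999389648438], [302.0, 176.1999969482422]]
scene0 black [302 179  17  11 103] [307.8 182.7] [[299.29998779296875, 183.0], [313.20001220703125, 172.60000610351562], [318.1000061035156, 179.1999969482422], [304.20001220703125, 189.60000610351562]]
scene0 black [364 225  12  28 156] [369.1 240.6] [[363.20001220703125, 251.5], [366.20001220703125, 224.0], [375.3999938964844, 225.0], [372.3999938964844, 252.5]]
scene0 black [422 239  40  46 734] [446.1 267. ] [[421.8999938964844, 283.8999938964844], [461.0, 239.0], [473.6000061035156, 250.0], [434.5, 294.8999938964844]]
side0 blue [261 264  18  65 644] [269.2 296.2] [[259.29998779296875, 264.20001220703125], [273.79998779296875, 262.79998779296875], [279.70001220703125, 327.5], [265.20001220703125, 328.79998779296875]]
side0 red [248 251   5   5  18] [249.9 252.8] [[248.0, 251.0], [252.0, 251.0], [252.0, 255.0], [248.0, 255.0]]
side0 black [279 232  15  31 281] [286.8 248.9] [[279.0, 232.0], [293.0, 232.0], [293.0, 262.0], [279.0, 262.0]]
```

View pics/scene0z.png

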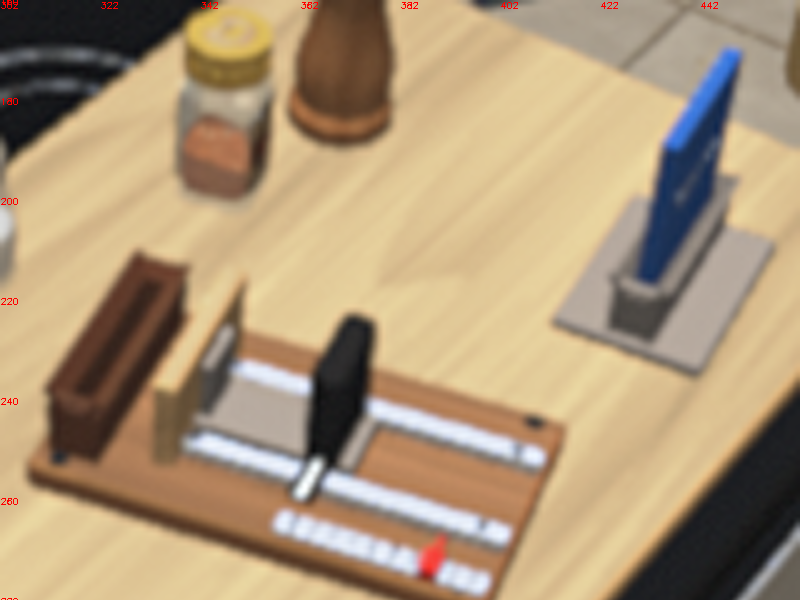

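View pics/side0z.png

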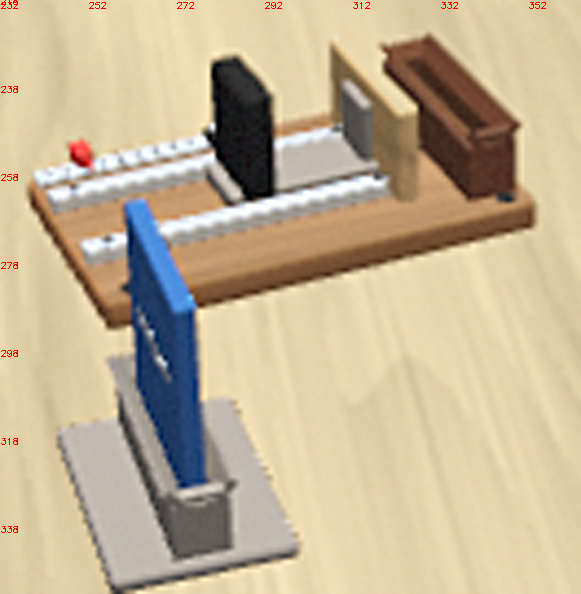

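Panel, slot block, grip and base corners are all readable in both zooms, so I'll triangulate them.

```bash
python3 - <<'E'
from h import *
_,cs=load('scene0');_,cd=load('side0')
S=lambda p:(cs,302+p[0]/5-.4,160+p[1]/5-.4); D=lambda p:(cd,232+p[0]/4.4-.4,218+p[1]/4.4-.4)
pts={'pan+y+x':((664,140),(148,201)),'pan+y-x':((684,152),(127,207)),'pan-y+x':((728,50),(193,296)),'pan-y-x':((741,55),(176,308)),
'slot+y+x':((50,388),(430,36)),'slot+y-x':((105,402),(384,47)),'slot-y+x':((138,253),(520,122)),'slot-y-x':((188,268),(472,137)),
'grip+y+x':((313,372),(238,57)),'grip-y-x':((372,322),(246,100)),'grip-y+x':((345,316),(272,92)),'red':((433,557),(82,153)),
'jaw+y':((160,385),(333,43)),'jaw-y':((243,280),(416,108)),'base-x-y':((565,428),(108,312)),
'stand-x-y':((775,243),(113,588)),'stand-x+y':((700,374),(60,432)),'stand+x+y':((555,322),(232,402))}
for k,(a,b) in pts.items():
    x,e=tri(S(a),D(b)); print(k,(x*1000).round(1),np.round(e,1))
for k,o in {'b+x+y':S((30,470)),'b-x-y':S((565,428)),'b-x-yD':D((108,312)),'b-x+yD':D((32,193)),'b+x-yD':D((533,205)),'b+x+yS':S((30,470))}.items(): print(k,(onz(*o,.034)*1000).round(1))
print('white', [ (onz(*S((303,493)),z)*1000).round(1) for z in (.034,.05,.06)], 'redtip',(onz(*S((440,540)),.048)*1000).round(1))
E
```

```text
pan+y+x [ 512.  -228.2  138.4] [0.6 0.6]
pan+y-x [ 502.2 -228.8  136.4] [1.5 1.5]
pan-y+x [ 522.9 -308.8  140. ] [1.4 1.4]
pan-y-x [ 516.4 -312.1  137.7] [0.7 0.7]
slot+y+x [674.7  28.8  71.7] [1. 1.]
slot+y-x [649.2  20.6  71.9] [0.9 0.9]
slot-y+x [701.9 -71.7  71.7] [1.6 1.6]
slot-y-x [676.9 -79.2  70.2] [1.2 1.2]
grip+y+x [570.1 -29.2  99.7] [0.2 0.2]
grip-y-x [568.9 -73.9  99.3] [0.2 0.2]
grip-y+x [581.4 -69.4  99.6] [0.9 0.9]
red [490.5 -14.2  45.3] [0.1 0.1]
jaw+y [624.3   8.2  85. ] [2.7 2.7]
jaw-y [646.5 -75.8  85.1] [5.2 5.2]
base-x-y [ 494.6 -138.    28.6] [0. 0.]
stand-x-y [ 483.8 -332.6   20.9] [0.2 0.2]
stand-x+y [ 466.8 -220.1   20.8] [1. 1.]
stand+x+y [ 543.4 -209.4   19.7] [1.5 1.5]
b+x+y [671.2  46.8  34. ]
b-x-y [ 492.2 -132.8   34. ]
b-x-yD [ 494.4 -146.6   34. ]
b-x+yD [463.9 -30.1  34. ]
b+x-yD [706.8 -87.2  34. ]
b+x+yS [671.2  46.8  34. ]
white [array([564.2, -20.1,  34. ]), array([556. ,  -6.6,  50. ]), array([550.8,   1.8,  60. ])] redtip [492.6 -22.5  48. ]
```

```bash
cat >> h.py <<'E'
from scipy.spatial.transform import Rotation as Rt
def plan(goal,yaw,n,p=None,R=None):
    """rows in tool axes to world goal (m) with tool straight down, tool-x at yaw deg"""
    s=ctrl.get_state(); p=np.array(s['eef_pos']); R=Rt.from_quat(s['tcp_rot'])
    G=Rt.from_matrix([[np.cos(a:=np.radians(yaw)),np.sin(a),0],[np.sin(a),-np.cos(a),0],[0,0,-1]])
    rv=(R.inv()*G).as_rotvec(); out=[]
    for i in range(n):
        Ri=R*Rt.from_rotvec(rv*i/n); t=Ri.inv().apply((np.array(goal)-p)/n)
        out.append([*np.round(t,4),*np.round(np.degrees(rv/n),2)])
    print('p',p.round(4),'yaw',np.degrees(np.arctan2(*R.as_matrix()[[1,0],0])).round(2)); print(out)
E
python3 - <<'E'
from h import *
_,cs=load('scene0');_,cd=load('side0')
for k,(u,v) in {'pepper':(370,186),'spice':(346,197),'salt':(297,214),'candle':(233,290),'honey':(296,361)}.items(): print(k,onz(cs,u,v,.016).round(3))
print('book',onz(cd,372,475,0).round(3),onz(cs,398,155,0).round(3),onz(cs,478,125,0).round(3), 'ring',onz(cs,477,183,0).round(3))
plan([.512,-.27,.25],98.5,11)
E
```

```text
pepper [ 0.714 -0.273  0.016]
spice [ 0.737 -0.194  0.016]
salt [ 0.793 -0.06   0.016]
candle [0.739 0.224 0.016]
honey [0.512 0.278 0.016]
book [ 0.627 -0.616  0.   ] [ 0.744 -0.466  0.   ] [ 0.634 -0.773  0.   ] ring [ 0.499 -0.492 -0.   ]
p [ 0.1812 -0.6497  0.2302] yaw 15.57
[[np.float64(0.0382), np.float64(-0.0252), np.float64(-0.0017), np.float64(-0.01), np.float64(-0.01), np.float64(-7.54)], [np.float64(0.0412), np.float64(-0.0199), np.float64(-0.0017), np.float64(-0.01), np.float64(-0.01), np.float64(-7.54)], [np.float64(0.0435), np.float64(-0.0144), np.float64(-0.0018), np.float64(-0.01), np.float64(-0.01), np.float64(-7.54)], [np.float64(0.045), np.float64(-0.0085), np.float64(-0.0018), np.float64(-0.01), np.float64(-0.01), np.float64(-7.54)], [np.float64(0.0457), np.float64(-0.0026), np.float64(-0.0018), np.float64(-0.01), np.float64(-0.01), np.float64(-7.54)], [np.float64(0.0457), np.float64(0.0035), np.float64(-0.0018), np.float64(-0.01), np.float64(-0.01), np.float64(-7.54)], [np.float64(0.0448), np.float64(0.0094), np.float64(-0.0018), np.float64(-0.01), np.float64(-0.01), np.float64(-7.54)], [np.float64(0.0432), np.float64(0.0152), np.float64(-0.0018), np.float64(-0.01), np.float64(-0.01), np.float64(-7.54)], [np.float64(0.0408), np.float64(0.0207), np.float64(-0.0018), np.float64(-0.01), np.float64(-0.01), np.float64(-7.54)], [np.float64(0.0377), np.float64(0.0259), np.float64(-0.0018), np.float64(-0.01), np.float64(-0.01), np.float64(-7.54)], [np.float64(0.034), np.float64(0.0306), np.float64(-0.0018), np.float64(-0.01), np.float64(-0.01), np.float64(-7.54)]]
```

Call:
apply_moves(moves=[[[0.038,-0.025,-0.002,0,0,-7.5,-1],[0.041,-0.02,-0.002,0,0,-7.5,-1],[0.0435,-0.0145,-0.002,0,0,-7.5,-1],[0.045,-0.0085,-0.002,0,0,-7.5,-1],[0.0455,-0.0025,-0.002,0,0,-7.5,-1],[0.0455,0.0035,-0.002,0,0,-7.5,-1],[0.045,0.0095,-0.002,0,0,-7.5,-1],[0.043,0.015,-0.002,0,0,-7.5,-1],[0.041,0.0205,-0.002,0,0,-7.5,-1],[0.0375,0.026,-0.002,0,0,-7.5,-1],[0.034,0.0305,-0.002,0,0,-7.5,-1],[0,0,0,0,0,0,-1]]])

```text
time: 1.35
eef_pos: [0.5121, -0.2482, 0.2488]
tcp_rot: [0.635, 0.773, 0.003, -0.003]
contact_force: [-0.0, -0.3, -0.8]
opening: 0.999
```

```bash
python3 - <<'E'
from h import *
plan([.512,-.27,.25],98.5,2)
im,c=snap('wrist','w1'); print(proj(c,[.513,-.27,.139]),proj(c,[.5,-.27,.139]),proj(c,[.5065,-.227,.139]),proj(c,[.5195,-.312,.139]))
E
```

```text
p [ 0.5121 -0.2482  0.2488] yaw 101.23
[[np.float64(-0.0107), np.float64(-0.0021), np.float64(-0.0007), np.float64(-0.01), np.float64(-0.24), np.float64(1.37)], [np.float64(-0.0107), np.float64(-0.0019), np.float64(-0.0006), np.float64(-0.01), np.float64(-0.24), np.float64(1.37)]]
[321.77430255 271.67344077] [302.16565558 268.06626154] [324.6761744  206.65430817] [319.45566138 328.9093324 ]
```

View pics/w1.png

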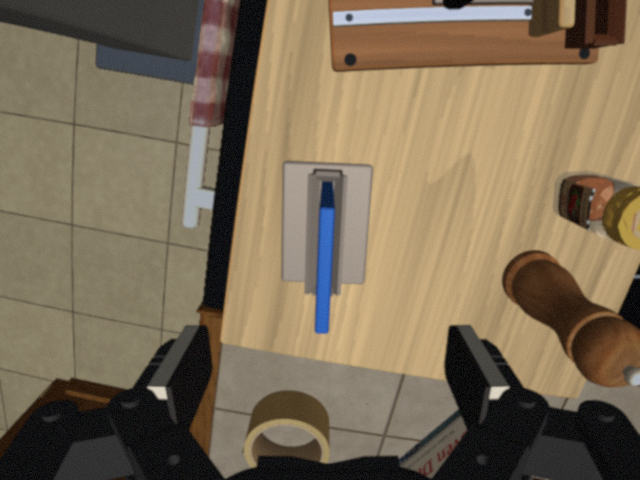

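The panel's top edge runs from (327,207) to (321,332), close to what I predicted. I'll refine it from the bright blue top face.

```bash
python3 - <<'E'
from h import *
im,c=load('w1'); hsv=cv2.cvtColor(im,cv2.COLOR_BGR2HSV)
m=cv2.inRange(hsv,(100,120,130),(125,255,255)); m[:160]=0;m[345:]=0;m[:,:300]=0;m[:,350:]=0
n,l,st,ce=cv2.connectedComponentsWithStats(m); i=1+np.argmax(st[1:,4]); print(st[i])
q=np.argwhere(l==i); 
P=[]
for v in range(q[:,0].min()+4,q[:,0].max()-3,6):
    u=q[q[:,0]==v][:,1]; P.append([*onz(c,u.min()-.5,v,.139)[:2],*onz(c,u.max()+.5,v,.139)[:2]])
P=np.array(P)*1000; print(P.round(1)[::3])
mid=(P[:,:2]+P[:,2:])/2; a=np.polyfit(mid[:,1],mid[:,0],1); print('yaw',np.degrees(np.arctan(-a[0])),'x at y=-270',np.polyval(a,-270), 'ends y',onz(c,326.5,q[:,0].min()-.5,.139),onz(c,321,q[:,0].max()+.5,.139))
# height check: top -y end across three views
_,cs=load('scene0');_,cd=load('side0')
print(tri((cs,302+734/5-.4,160+52/5-.4),(cd,232+184/4.4-.4,218+302/4.4-.4),(c,321.5,332)))
E
```

```text
[ 316  208   19  125 1689]
[[ 504.  -231.   513.2 -229.2]
 [ 505.6 -242.6  514.9 -240.7]
 [ 507.8 -254.4  516.6 -252.6]
 [ 509.5 -266.6  518.4 -264.9]
 [ 511.3 -279.3  520.3 -277.5]
 [ 513.7 -292.2  521.6 -290.7]
 [ 515.6 -305.7  523.6 -304.1]]
yaw 8.529125894666274 x at y=-270 514.464560720564 ends y [ 0.50771346 -0.22730791  0.139     ] [ 0.52107451 -0.31456481  0.139     ]
(array([ 0.52031756, -0.31223795,  0.13946223]), [np.float64(1.9132182919889336), np.float64(0.8435927564196789), np.float64(1.6579066484795129)])
```

```bash
python3 - <<'E'
from h import *
plan([.5145,-.2705,.2488],98.5,1)
E
```

```text
p [ 0.5109 -0.2498  0.2485] yaw 101.05
[[np.float64(-0.021), np.float64(-0.0004), np.float64(-0.0004), np.float64(-0.1), np.float64(-0.44), np.float64(2.55)]]
```

Call:
apply_moves(moves=[[[-0.021,-0.0005,0,-0.1,-0.45,2.5,-1],[0,0,0,0,0,0,-1]]])

```text
time: 1.6
eef_pos: [0.5139, -0.2725, 0.2478]
tcp_rot: [0.654, 0.756, -0.001, 0.0]
contact_force: [-0.3, -0.4, -1.0]
opening: 0.998
```

```bash
python3 - <<'E'
from h import *
plan([.5145,-.2705,.093],98.5,5)
E
```

```text
p [ 0.5139 -0.2725  0.2478] yaw 98.29
[[np.float64(0.0004), np.float64(0.0002), np.float64(0.031), np.float64(-0.01), np.float64(0.01), np.float64(-0.04)], [np.float64(0.0004), np.float64(0.0002), np.float64(0.031), np.float64(-0.01), np.float64(0.01), np.float64(-0.04)], [np.float64(0.0004), np.float64(0.0002), np.float64(0.031), np.float64(-0.01), np.float64(0.01), np.float64(-0.04)], [np.float64(0.0004), np.float64(0.0002), np.float64(0.031), np.float64(-0.01), np.float64(0.01), np.float64(-0.04)], [np.float64(0.0004), np.float64(0.0002), np.float64(0.031), np.float64(-0.01), np.float64(0.01), np.float64(-0.04)]]
```

Call:
apply_moves(moves=[[[0.0005,0,0.04,0,0,0,-1],[0.0005,0,0.04,0,0,0,-1],[0.0005,0,0.04,0,0,0,-0.3],[0.0005,0,0.033,0,0,0,-0.3],[0,0,0.004,0,0,0,0]]])

```text
time: 2.1
eef_pos: [0.5113, -0.2821, 0.0889]
tcp_rot: [0.661, 0.75, -0.001, 0.004]
contact_force: [-0.5, -0.6, -0.8]
opening: 0.514
```

```bash
python3 - <<'E'
from h import *
plan([.5145,-.2705,.091],98.5,1)
E
```

```text
p [ 0.5113 -0.2821  0.0889] yaw 97.22
[[np.float64(0.0111), np.float64(0.0047), np.float64(-0.0022), np.float64(0.18), np.float64(0.39), np.float64(-1.28)]]
```

Call:
apply_moves(moves=[[[0.011,0.0045,-0.002,0.2,0.4,-1.3,0],[0.001,0,0,0,0,0,0]]])

```text
time: 2.3
eef_pos: [0.5135, -0.2713, 0.0915]
tcp_rot: [0.654, 0.757, 0.0, -0.001]
contact_force: [0.4, 0.5, -0.5]
opening: 0.501
```

```bash
python3 - <<'E'
from h import *
plan([.5145,-.2705,.091],98.5,1)
E
```

```text
p [ 0.5135 -0.2713  0.0915] yaw 98.34
[[np.float64(0.0007), np.float64(0.0011), np.float64(0.0005), np.float64(-0.06), np.float64(-0.09), np.float64(-0.16)]]
```

Call:
apply_moves(moves=[[[0.0005,0.001,0,0,0,-0.2,0.4],[0,0,0,0,0,0,1],[0,0,0,0,0,0,1],[0,0,0,0,0,0,1],[0,0,0,0,0,0,1]]], force=40)

```text
time: 2.8
eef_pos: [0.5158, -0.2722, 0.0971]
tcp_rot: [0.652, 0.758, -0.001, 0.002]
contact_force: [-1.5, -0.3, -1.3]
opening: 0.114
```

Call:
apply_moves(moves=[[[0,0,-0.01,0,0,0,1],[0,0,-0.025,0,0,0,1],[0,0,-0.035,0,0,0,1],[0,0,-0.035,0,0,0,1],[0,0,-0.015,0,0,0,1],[0,0,0,0,0,0,1]]])

```text
time: 3.4
eef_pos: [0.5175, -0.272, 0.2246]
tcp_rot: [0.652, 0.758, 0.001, 0.006]
contact_force: [-0.4, -0.0, -0.8]
opening: 0.113
```

```bash
python3 - <<'E'
from h import *
plan([.652,-.046,.225],105.3,7)
im,c=snap('side','sd2'); im,c=snap('wrist','w2')
E
```

```text
p [ 0.5175 -0.272   0.2246] yaw 98.6
[[np.float64(0.0291), np.float64(0.0238), np.float64(-0.0001), np.float64(0.07), np.float64(0.07), np.float64(-0.96)], [np.float64(0.0287), np.float64(0.0243), np.float64(-0.0001), np.float64(0.07), np.float64(0.07), np.float64(-0.96)], [np.float64(0.0282), np.float64(0.0248), np.float64(-0.0001), np.float64(0.07), np.float64(0.07), np.float64(-0.96)], [np.float64(0.0278), np.float64(0.0253), np.float64(-0.0001), np.float64(0.07), np.float64(0.07), np.float64(-0.96)], [np.float64(0.0274), np.float64(0.0257), np.float64(-0.0001), np.float64(0.07), np.float64(0.07), np.float64(-0.96)], [np.float64(0.027), np.float64(0.0262), np.float64(-0.0001), np.float64(0.07), np.float64(0.07), np.float64(-0.96)], [np.float64(0.0265), np.float64(0.0266), np.float64(-0.0001), np.float64(0.07), np.float64(0.07), np.float64(-0.96)]]
```

View pics/w2.png

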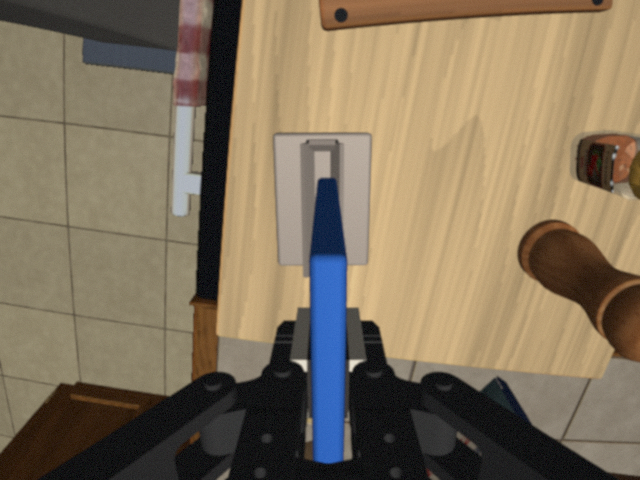

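Panel held and clear of the stand. Next I move so the wrist camera sees the guide ahead of the panel.

```bash
python3 - <<'E'
from h import *
plan([.68,-.125,.225],105.3,5)
E
```

```text
p [ 0.5163 -0.2713  0.2215] yaw 98.6
[[np.float64(0.024), np.float64(0.0367), np.float64(-0.0006), np.float64(0.06), np.float64(0.06), np.float64(-1.34)], [np.float64(0.0232), np.float64(0.0373), np.float64(-0.0006), np.float64(0.06), np.float64(0.06), np.float64(-1.34)], [np.float64(0.0223), np.float64(0.0378), np.float64(-0.0007), np.float64(0.06), np.float64(0.06), np.float64(-1.34)], [np.float64(0.0214), np.float64(0.0383), np.float64(-0.0007), np.float64(0.06), np.float64(0.06), np.float64(-1.34)], [np.float64(0.0205), np.float64(0.0388), np.float64(-0.0007), np.float64(0.06), np.float64(0.06), np.float64(-1.34)]]
```

Call:
apply_moves(moves=[[[0.02,0.02,-0.002,0,0,-1.3,1],[0.03,0.03,-0.001,0,0,-1.4,1],[0.025,0.035,-0.001,0,0,-1.3,1],[0.02,0.038,-0.001,0,0,-1.4,1],[0.015,0.035,-0.001,0,0,-1.3,1],[0.003,0.02,0,0,0,0,1],[0,0,0,0,0,0,1]]])

```text
time: 4.2
eef_pos: [0.666, -0.1153, 0.2061]
tcp_rot: [0.606, 0.795, -0.003, -0.011]
contact_force: [0.1, -0.7, -0.8]
opening: 0.111
```

```bash
python3 - <<'E'
from h import *
plan([.68,-.125,.225],105.3,1)
im,c=snap('wrist','w3'); print(proj(c,[.6757,-.0254,.073]),proj(c,[.492,-.018,.041]))
E
```

```text
p [ 0.666  -0.1153  0.2061] yaw 105.33
[[np.float64(-0.0128), np.float64(0.0106), np.float64(-0.0193), np.float64(-1.03), np.float64(-0.79), np.float64(0.04)]]
[382.80612482 103.69397754] [128.36156904  26.03191757]
```

View pics/w3.png

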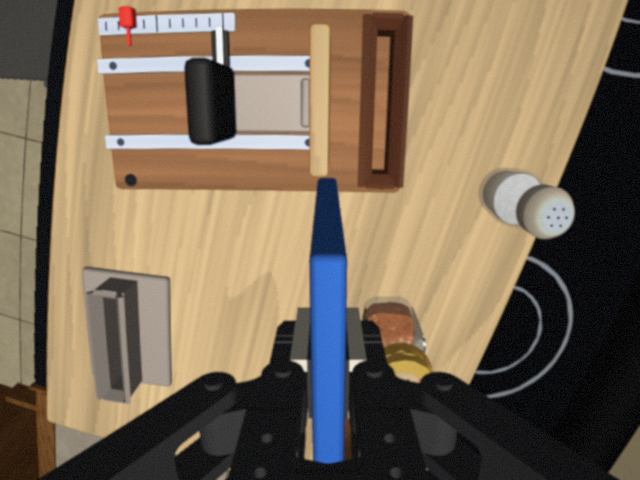

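The view shows the slot opening from (375,31) to (387,172), the red needle's tip at (129,44) and the white line at (222,35). Zooming once for precision.

```bash
python3 - <<'E'
from h import *
im,c=load('w3')
a=cv2.resize(im[0:200,350:420],None,fx=3,fy=3,interpolation=cv2.INTER_CUBIC)
b=cv2.resize(im[0:75,90:250],None,fx=3.5,fy=3.5,interpolation=cv2.INTER_CUBIC)
o=np.zeros((600,780,3),np.uint8);o[:,:210]=a;o[:b.shape[0],215:215+b.shape[1]]=b
cv2.imwrite('pics/w3z.png',o)
for n,uv in {'oTL':(363,14),'oTR':(411,14),'oBL':(360,185),'oBR':(404,187)}.items(): print(n,onz(c,*uv,.073).round(4))
for n,uv in {'iTL':(375,31),'iTR':(392,31),'iBL':(371,172),'iBR':(387,172)}.items(): print(n,onz(c,*uv,.064).round(4),onz(c,*uv,.034).round(4))
print(c['cam_to_world'][:3,3])
E
```

```text
oTL [0.6486 0.0221 0.073 ]
oTR [0.6766 0.0302 0.073 ]
oBL [ 0.6766 -0.0793  0.073 ]
oBR [ 0.7053 -0.0726  0.073 ]
iTL [0.6588 0.0164 0.064 ] [0.66   0.0219 0.034 ]
iTR [0.6691 0.0193 0.064 ] [0.6714 0.0252 0.034 ]
iBL [ 0.6822 -0.0701  0.064 ] [ 0.6859 -0.0736  0.034 ]
iBR [ 0.6927 -0.0671  0.064 ] [ 0.6975 -0.0704  0.034 ]
[ 0.64740131 -0.0364078   0.34976989]
```

View pics/w3z.png

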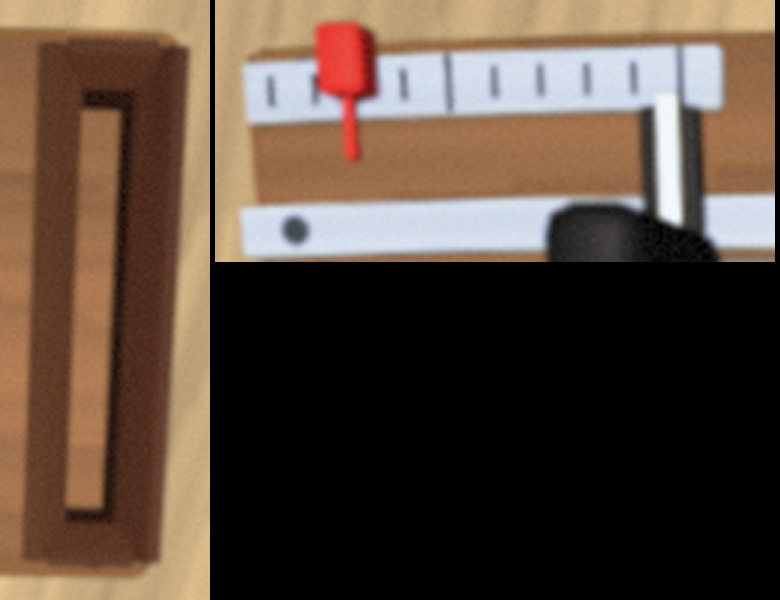

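```bash
python3 - <<'E'
from h import *
im,c=load('w3');_,cs=load('scene0');_,cd=load('side0')
q=np.array([onz(c,350+u/3-.3,v/3-.3,.064) for u,v in ((83,90),(133,92),(110,520),(66,520))]); print(q.round(4).tolist(),q.mean(0).round(4))
for e in ((q[3],q[0]),(q[2],q[1])): d=e[1]-e[0]; print('yaw',np.degrees(np.arctan2(-d[0],d[1])),np.linalg.norm(d))
W=lambda u,v:(c,90+(u-215)/3.5-.3,v/3.5-.3); S=lambda p:(cs,302+p[0]/5-.4,160+p[1]/5-.4);D=lambda p:(cd,232+p[0]/4.4-.4,218+p[1]/4.4-.4)
print('white',tri(W(668,95),S((303,495)))); print('redtip',tri(W(352,158),S((443,538)))); print('redtop',tri(W(343,28),S((430,575)),D((80,143))))
ex=np.array([np.cos(np.radians(15.3)),np.sin(np.radians(15.3)),0])
for z in (.042,.046,.05): 
  w=onz(*W(668,95),z);r=onz(*W(352,158),z);print(z,w.round(4),r.round(4),(w-r)@ex, 'tick',(onz(*W(680,60),.038)-onz(*W(449,60),.038))@ex)
g=[onz(c,u,v,.0995) for u,v in ((186,60),(232,72),(236,135),(194,143))]; print(np.round(g,4).tolist())
plan([.676,-.0255,.206],105.3,2)
E
```

```text
[[0.66, 0.0175, 0.064], [0.6702, 0.02, 0.064], [0.6925, -0.0679, 0.064], [0.6829, -0.0706, 0.064]] [ 0.6764 -0.0253  0.064 ]
yaw 14.55434470075458 0.09108156530867917
yaw 14.230245599766256 0.0907424214958829
white (array([ 0.55684547, -0.00563697,  0.04866459]), [np.float64(1.3594037653798061), np.float64(1.3594037653797526)])
redtip (array([ 0.49495919, -0.03024986,  0.04144804]), [np.float64(0.24719645492534764), np.float64(0.24719645492525447)])
redtop (array([ 0.48871631, -0.00573008,  0.04440426]), [np.float64(1.4439801640214536), np.float64(2.4736739533440244), np.float64(2.178324517467787)])
0.042 [ 0.5559 -0.0041  0.042 ] [ 0.495  -0.0304  0.042 ] 0.06570769790610698 tick 0.04713932954830307
0.046 [ 0.5571 -0.0045  0.046 ] [ 0.497  -0.0305  0.046 ] 0.06485371316896257 tick 0.04713932954830307
0.05 [ 0.5583 -0.0049  0.05  ] [ 0.499  -0.0306  0.05  ] 0.06399972843181806 tick 0.04713932954830307
[[0.5581, -0.032, 0.0995], [0.5854, -0.032, 0.0995], [0.5951, -0.066, 0.0995], [0.5715, -0.077, 0.0995]]
p [ 0.6648 -0.1157  0.2055] yaw 105.3
[[np.float64(0.042), np.float64(0.0173), np.float64(0.0), np.float64(-0.57), np.float64(-0.42), np.float64(0.0)], [np.float64(0.042), np.float64(0.0173), np.float64(-0.0001), np.float64(-0.57), np.float64(-0.42), np.float64(0.0)]]
```

Call:
apply_moves(moves=[[[0.025,0.012,0,-0.5,-0.4,0,1],[0.035,0.014,0,-0.5,-0.4,0.3,1],[0.02,0.01,0,0,0,0.3,1],[0.002,0.001,0,0,0,0,1],[0,0,0,0,0,0,1]]])

```text
time: 4.75
eef_pos: [0.6723, -0.029, 0.1963]
tcp_rot: [0.613, 0.79, -0.005, -0.007]
contact_force: [-0.2, 0.4, -0.7]
opening: 0.114
```

```bash
python3 - <<'E'
from h import *
plan([.6765,-.0267,.206],104.7,1)
E
```

```text
p [ 0.6723 -0.029   0.1963] yaw 104.32
[[np.float64(0.0013), np.float64(0.0045), np.float64(-0.0098), np.float64(-0.99), np.float64(-0.31), np.float64(-0.37)]]
```

Call:
apply_moves(moves=[[[0.0015,0.0045,0.01,-1,-0.3,-0.4,1],[0,0,0.015,0,0,0,1],[0,0,0.008,0,0,0,1]]])

```text
time: 5.05
eef_pos: [0.675, -0.0311, 0.162]
tcp_rot: [0.612, 0.791, -0.001, 0.001]
contact_force: [-1.1, -0.1, -1.0]
opening: 0.113
```

```bash
python3 - <<'E'
from h import *
plan([.6765,-.0267,.155],104.7,1)
E
```

```text
p [ 0.675  -0.0311  0.162 ] yaw 104.51
[[np.float64(0.0039), np.float64(0.0025), np.float64(0.007), np.float64(-0.01), np.float64(0.09), np.float64(-0.19)]]
```

Call:
apply_moves(moves=[[[0.004,0.0025,0.002,0,0,-0.2,1],[0.0005,0,0,0,0,0,1]]])

```text
time: 5.25
eef_pos: [0.6747, -0.0277, 0.157]
tcp_rot: [0.612, 0.791, -0.002, -0.002]
contact_force: [-0.7, -0.1, -1.3]
opening: 0.109
```

```bash
python3 - <<'E'
from h import *
plan([.6765,-.0267,.155],104.7,1)
a,ca=snap('scene','s4'); b,cb=snap('side','d4')
X=np.array([.6765,-.0267,.09])
o=[]
for im,c in((a,ca),(b,cb)):
    u,v=proj(c,X).astype(int); print(u,v); o.append(cv2.resize(im[v-50:v+50,u-33:u+33],None,fx=6,fy=6,interpolation=cv2.INTER_CUBIC))
cv2.imwrite('pics/z4.png',np.hstack(o)[:,:,::-1])
E
```

```text
p [ 0.6747 -0.0277  0.157 ] yaw 104.57
[[np.float64(0.0005), np.float64(0.0019), np.float64(0.002), np.float64(-0.28), np.float64(-0.02), np.float64(-0.13)]]
325 218
333 229
```

View pics/z4.png

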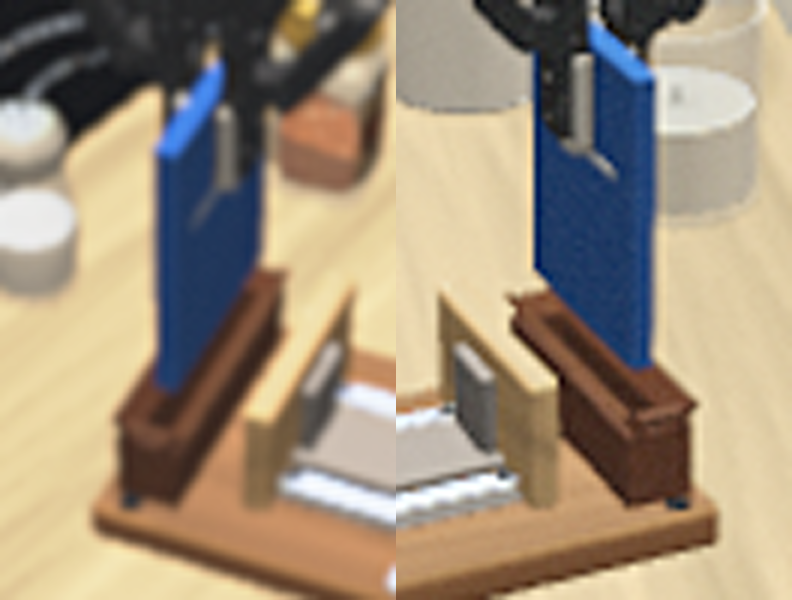

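```bash
python3 - <<'E'
from h import *
_,a=load('s4');_,b=load('d4')
A=lambda x,y:(a,325-33+x/6-.4,218-50+y/6-.4);B=lambda x,y:(b,333-33+(x-396)/6-.4,229-50+y/6-.4)
zb=.157-.073
print('bot +y',onz(*A(170,388),zb).round(4),'bot -y',onz(*B(646,365),zb).round(4))
print('top +y',tri(A(168,152),B(592,28)),) 
print('exp bot +y',(np.array([.6747,-.0277])+.0463*np.array([-.252,.968])).round(4),'-y',(np.array([.6747,-.0277])-.0437*np.array([-.252,.968])).round(4))
E
```

```text
bot +y [0.6608 0.0147 0.084 ] bot -y [ 0.6862 -0.0629  0.084 ]
top +y (array([0.67572314, 0.00275529, 0.18643431]), [np.float64(3.7284801845772026), np.float64(3.728480184577293)])
exp bot +y [0.663  0.0171] -y [ 0.6857 -0.07  ]
```

Call:
apply_moves(moves=[[[0.0005,0.002,0.006,-0.3,0,-0.1,1],[0.0005,0,0.008,0,0,0,1],[0.0005,0,0.006,0,0,0,1]]])

```text
time: 5.65
eef_pos: [0.6785, -0.0259, 0.1393]
tcp_rot: [0.611, 0.792, 0.002, 0.003]
contact_force: [-0.5, -0.2, -1.7]
opening: 0.11
```

```bash
python3 - <<'E'
from h import *
plan([.6765,-.0267,.107],104.7,1); print(ctrl.get_state()['contact_force'],ctrl.get_state()['wrist_torque'])
E
```

```text
p [ 0.6785 -0.0259  0.1393] yaw 104.71
[[np.float64(-0.0002), np.float64(-0.0023), np.float64(0.0322), np.float64(0.37), np.float64(0.15), np.float64(0.01)]]
[-0.48150109 -0.19752872 -1.68335641] [ 0.01017255 -0.02522736  0.03951297]
```

Call:
apply_moves(moves=[[[0,-0.002,0.004,0.3,0.1,0,1],[0,0,0.006,0,0,0,1]]])

```text
time: 5.85
eef_pos: [0.6765, -0.0262, 0.1283]
tcp_rot: [0.611, 0.792, 0.0, 0.001]
contact_force: [-0.3, 0.4, -0.7]
opening: 0.112
```

```bash
python3 - <<'E'
from h import *
plan([.6765,-.0267,.107],104.7,1); print(ctrl.get_state()['contact_force'],ctrl.get_state()['wrist_torque'])
E
```

```text
p [ 0.6765 -0.0262  0.1283] yaw 104.72
[[np.float64(-0.0005), np.float64(-0.0001), np.float64(0.0213), np.float64(0.05), np.float64(0.04), np.float64(0.02)]]
[-0.26123847  0.35903635 -0.68477816] [-0.00743388 -0.00080729  0.00717245]
```

Sliding in without resistance; continuing.

Call:
apply_moves(moves=[[[0,0,0.006,0,0,0,1],[0,0,0.006,0,0,0,1],[0,0,0.005,0,0,0,1]]])

```text
time: 6.15
eef_pos: [0.6764, -0.0261, 0.1094]
tcp_rot: [0.611, 0.792, 0.0, 0.0]
contact_force: [-0.1, -0.1, 0.2]
opening: 0.113
```

Call:
apply_moves(moves=[[[0,0,0.004,0,0,0,1],[0,0,0.003,0,0,0,1]]])

```text
time: 6.35
eef_pos: [0.6767, -0.0259, 0.1061]
tcp_rot: [0.611, 0.792, -0.0, -0.0]
contact_force: [-6.1, 2.1, 16.7]
opening: 0.11
```

Call:
apply_moves(moves=[[[0,0,0,0,0,0,0.3],[0,0,0,0,0,0,0],[0,0,0,0,0,0,0],[0,0,-0.02,0,0,0,0],[0,0,-0.04,0,0,0,0],[0,0,-0.04,0,0,0,0],[0,0,-0.02,0,0,0,0],[0,0,0,0,0,0,0]]])

```text
time: 7.15
eef_pos: [0.6757, -0.026, 0.2267]
tcp_rot: [0.611, 0.792, -0.002, -0.003]
contact_force: [-0.3, 0.7, 0.5]
opening: 0.497
```

```bash
python3 - <<'E'
from h import *
plan([.600,-.15,.23],104.7,4)
a,ca=snap('scene','s5'); b,cb=snap('side','d5')
o=[]
for im,(u,v) in((a,(345,222)),(b,(305,240))): o.append(cv2.resize(im[v-60:v+60,u-60:u+60],None,fx=3.3,fy=3.3,interpolation=cv2.INTER_CUBIC))
cv2.imwrite('pics/z5.png',np.hstack(o)[:,:,::-1])
E
```

```text
p [ 0.6757 -0.026   0.2267] yaw 104.73
[[np.float64(-0.0252), np.float64(-0.0262), np.float64(-0.0007), np.float64(-0.09), np.float64(-0.03), np.float64(0.01)], [np.float64(-0.0252), np.float64(-0.0262), np.float64(-0.0008), np.float64(-0.09), np.float64(-0.03), np.float64(0.01)], [np.float64(-0.0252), np.float64(-0.0262), np.float64(-0.0008), np.float64(-0.09), np.float64(-0.03), np.float64(0.01)], [np.float64(-0.0252), np.float64(-0.0262), np.float64(-0.0008), np.float64(-0.09), np.float64(-0.03), np.float64(0.01)]]
```

View pics/z5.png

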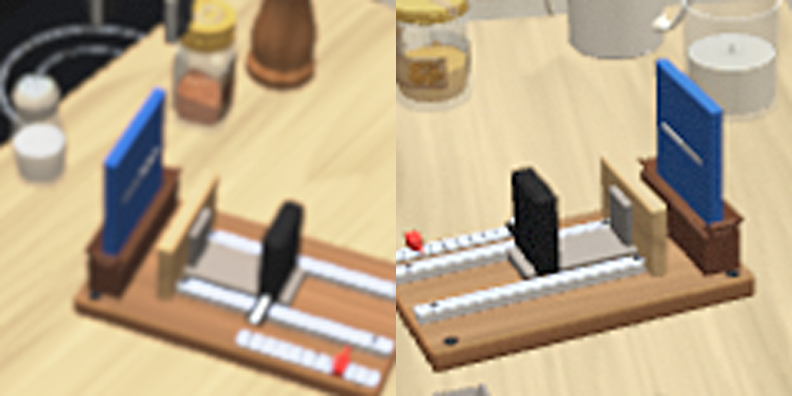

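Panel is seated and free-standing. I'll check its top height, then go to the grip.

```bash
python3 - <<'E'
from h import *
_,a=load('s5');_,b=load('d5')
A=lambda x,y:(a,285+x/3.3-.4,162+y/3.3-.4);B=lambda x,y:(b,245+(x-396)/3.3-.4,180+y/3.3-.4)
print(tri(A(162,93),B(717,105)),tri(A(109,167),B(660,64)))
plan([.5715,-.052,.17],104.7,4)
E
```

```text
(array([ 0.68521928, -0.06276894,  0.14920857]), [np.float64(2.898184575801765), np.float64(2.898184575801531)]) (array([0.66416304, 0.01925595, 0.14509262]), [np.float64(0.21886509248077568), np.float64(0.21886509248060687)])
p [ 0.6741 -0.0257  0.2228] yaw 104.73
[[np.float64(0.0001), np.float64(-0.0263), np.float64(0.0135), np.float64(-0.17), np.float64(-0.07), np.float64(0.01)], [np.float64(0.0001), np.float64(-0.0264), np.float64(0.0134), np.float64(-0.17), np.float64(-0.07), np.float64(0.01)], [np.float64(0.0001), np.float64(-0.0264), np.float64(0.0133), np.float64(-0.17), np.float64(-0.07), np.float64(0.01)], [np.float64(0.0001), np.float64(-0.0264), np.float64(0.0133), np.float64(-0.17), np.float64(-0.07), np.float64(0.01)]]
```

Call:
apply_moves(moves=[[[0,-0.02,-0.005,-0.2,0,0,0],[0,-0.035,0,-0.2,0,0,0],[0,-0.035,0,-0.2,0,0,0],[0,-0.015,0.01,0,0,0,0],[0,0,0.03,0,0,0,0],[0,0,0.01,0,0,0,0]]])

```text
time: 7.85
eef_pos: [0.562, -0.0515, 0.1628]
tcp_rot: [0.61, 0.792, -0.003, -0.011]
contact_force: [-1.2, -0.9, -0.7]
opening: 0.497
```

```bash
python3 - <<'E'
from h import *
plan([.5715,-.052,.12],104.7,2)
E
```

```text
p [ 0.562  -0.0515  0.1628] yaw 104.74
[[np.float64(-0.0018), np.float64(0.0049), np.float64(0.0213), np.float64(-0.54), np.float64(-0.41), np.float64(0.02)], [np.float64(-0.0016), np.float64(0.0047), np.float64(0.0213), np.float64(-0.54), np.float64(-0.41), np.float64(0.02)]]
```

Call:
apply_moves(moves=[[[-0.002,0.009,0.015,-1,-0.8,0,0],[0,0,0.018,0,0,0,0],[0,0,0.002,0,0,0,0]]])

```text
time: 8.15
eef_pos: [0.5677, -0.05, 0.1201]
tcp_rot: [0.611, 0.792, -0.002, -0.005]
contact_force: [-0.2, -0.2, 0.7]
opening: 0.501
```

```bash
python3 - <<'E'
from h import *
plan([.5715,-.052,.062],104.7,2)
im,c=snap('wrist','w6'); 
X=[proj(c,[.5715,-.052,.0995])]; print(X)
E
```

```text
p [ 0.5677 -0.05    0.1201] yaw 104.73
[[np.float64(-0.0016), np.float64(0.0019), np.float64(0.029), np.float64(-0.3), np.float64(-0.16), np.float64(0.02)], [np.float64(-0.0015), np.float64(0.0017), np.float64(0.029), np.float64(-0.3), np.float64(-0.16), np.float64(0.02)]]
[array([334.36838455, 309.1157268 ])]
```

View pics/w6.png

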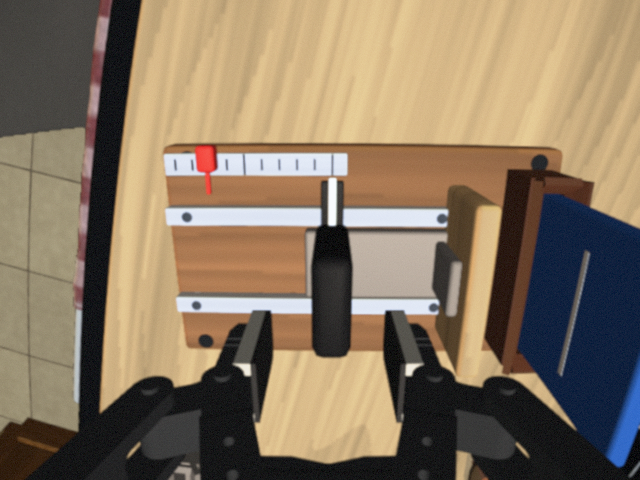

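The grip's top sits centred between the open fingers at (331,310). The white line's end is at (333,180) and the red tip at (209,192). Descending and gripping.

Call:
apply_moves(moves=[[[-0.002,0.003,0.015,-0.6,-0.3,0,0],[0,0,0.02,0,0,0,0],[0,0,0.015,0,0,0,0],[0,0,0.004,0,0,0,0]]])

```text
time: 8.6
eef_pos: [0.575, -0.0518, 0.0683]
tcp_rot: [0.61, 0.792, 0.002, 0.003]
contact_force: [0.0, 0.2, -0.2]
opening: 0.5
```

```bash
python3 - <<'E'
from h import *
plan([.5705,-.052,.061],104.7,1)
c=dict(np.load('pics/w6.npz')); _,cs=load('s5')
im=cv2.imread('pics/w6.png'); 
hsv=cv2.cvtColor(im,cv2.COLOR_BGR2HSV)
m=cv2.inRange(hsv,(0,150,110),(6,255,255))|cv2.inRange(hsv,(174,150,110),(180,255,255)); q=np.argwhere(m[130:210,180:240]); print('red bottom rows',[(130+v,180+q[q[:,0]==v][:,1].mean()) for v in np.unique(q[:,0])[-6:]])
w=im[175:225,315:350].min(2)>190; print('white cols',[(175+v,315+np.flatnonzero(w[v]).mean()) for v in range(0,45,5) if w[v].any()])
E
```

```text
p [ 0.575  -0.0518  0.0683] yaw 104.77
[[np.float64(0.0009), np.float64(-0.0044), np.float64(0.0073), np.float64(0.36), np.float64(0.18), np.float64(0.07)]]
red bottom rows [(np.int64(189), np.float64(208.0)), (np.int64(190), np.float64(208.5)), (np.int64(191), np.float64(208.0)), (np.int64(192), np.float64(208.0)), (np.int64(193), np.float64(208.5)), (np.int64(194), np.float64(208.5))]
white cols [(180, np.float64(332.5)), (185, np.float64(332.0)), (190, np.float64(332.0)), (195, np.float64(332.0)), (200, np.float64(332.0)), (205, np.float64(332.0)), (210, np.float64(332.6666666666667)), (215, np.float64(332.42105263157896))]
```

Call:
apply_moves(moves=[[[0.001,-0.0045,0.007,0.4,0.2,0,0],[0,0,0,0,0,0,0.5],[0,0,0,0,0,0,1],[0,0,0,0,0,0,1],[0,0,0,0,0,0,1]]], force=60)

```text
time: 9.1
eef_pos: [0.5695, -0.0525, 0.062]
tcp_rot: [0.611, 0.792, -0.001, -0.001]
contact_force: [0.2, -0.7, -2.6]
opening: 0.206
```

```bash
python3 - <<'E'
from h import *
plan([.5705,-.052,.061],104.7,1)
c=dict(np.load('pics/w6.npz'));c3=dict(np.load('pics/w3.npz'));cs=dict(np.load('pics/s5.npz'))
ex=np.array([np.cos(np.radians(14.8)),np.sin(np.radians(14.8)),0])
w=tri((c,332.5,178.),(c3,219.1,26.8));r=tri((c,208.5,193.5),(c3,128.8,44.8));print(w,r,(w[0]-r[0])@ex)
for z in(.038,.042,.046,.05):
  a=onz(c,332.5,180,z);b=onz(c,208.5,192,z); print(z,a@ex,b@ex,(a-b)@ex)
t=onz(c,332,155,.036);u=onz(c,244,155,.036);print('ticks',(t-u)@ex/5)
E
```

```text
p [ 0.5695 -0.0525  0.062 ] yaw 104.73
[[np.float64(0.0003), np.float64(0.0011), np.float64(0.001), np.float64(-0.21), np.float64(-0.04), np.float64(0.03)]]
(array([ 0.55818954, -0.00489369,  0.0496858 ]), [np.float64(0.028301510207340896), np.float64(0.0283015102074049)]) (array([ 0.49629671, -0.03048933,  0.04470652]), [np.float64(0.046273453838740826), np.float64(0.04627345383876968)]) 0.06637772366883683
0.038 0.5384223180979246 0.47004495679985026 0.06837736129807441
0.042 0.5384147718856046 0.4712524618238716 0.06716231006173301
0.046 0.5384072256732845 0.47245996684789276 0.06594725882539168
0.05 0.5383996794609642 0.47366747187191405 0.06473220758905018
ticks 0.009502016348164416
```

Call:
apply_moves(moves=[[[0,-0.008,0,0,0,0,1],[0,-0.013,0,0,0,0,1],[0,-0.014,0,0,0,0,1],[0,-0.013,0,0,0,0,1],[0,-0.008,0,0,0,0,1]]])

```text
time: 9.6
eef_pos: [0.5158, -0.0665, 0.062]
tcp_rot: [0.611, 0.792, 0.002, 0.002]
contact_force: [6.5, 1.4, -6.9]
opening: 0.203
```

```bash
cat > chk.py <<'E'
from h import *
import sys
s=ctrl.get_state();p=np.array(s['eef_pos']);ex=np.array([np.cos(np.radians(14.8)),np.sin(np.radians(14.8)),0]);ey=np.array([-ex[1],ex[0],0])
d=p-np.array([.5695,-.0525,.062]);print('pulled',-(d@ex),'lat',d@ey,'dz',d[2],'F',s['contact_force'],'op',s['opening'])
plan(np.array([.5695,-.0525,.062])+d@ex*ex,104.7,1)
im,c=snap('wrist',sys.argv[1]); im2,c2=snap('scene',sys.argv[1]+'s')
hsv=cv2.cvtColor(im,cv2.COLOR_RGB2HSV)
m=cv2.inRange(hsv,(0,150,110),(6,255,255))|cv2.inRange(hsv,(174,150,110),(180,255,255))
n,l,st,ce=cv2.connectedComponentsWithStats(m); i=1+np.argmax(st[1:,4]); print('red',st[i],ce[i]); q=np.argwhere(l==i); print([(int(v),float(q[q[:,0]==v][:,1].mean().round(1))) for v in np.unique(q[:,0])[-5:]])
print('white end expected',proj(c,np.array([.558,-.005,.049])+d@ex*ex),'red exp',proj(c,[.4963,-.0305,.0447]))
E
python3 chk.py w7
```

```text
pulled 0.055527975443414826 lat 0.0001919342171531254 dz -1.4918765465075923e-05 F [ 6.51447896  1.38927397 -6.88080435] op 0.20253301707074223
p [ 0.5158 -0.0665  0.062 ] yaw 104.73
[[np.float64(-0.0002), np.float64(0.0), np.float64(-0.0), np.float64(0.31), np.float64(0.08), np.float64(0.03)]]
red [ 286  150   26   67 1052] [298.85646388 173.71958175]
[(212, 300.0), (213, 300.0), (214, 299.5), (215, 299.5), (216, 299.5)]
white end expected [328.73939684 196.48804166] red exp [301.73826631 216.27487179]
```

Call:
apply_moves(moves=[[[0,-0.006,0,0,0,0,1],[0,-0.004,0,0,0,0,1],[0,0,0,0,0,0,1]]])

```text
time: 10.0
eef_pos: [0.5056, -0.0692, 0.062]
tcp_rot: [0.611, 0.792, 0.002, 0.003]
contact_force: [8.1, -0.4, -7.1]
opening: 0.203
```

```bash
python3 chk.py w8; python3 - <<'E'
from h import *
im,c=load('w8'); cv2.imwrite('pics/w8z.png',cv2.resize(im[140:260,250:410],None,fx=5,fy=5,interpolation=cv2.INTER_CUBIC))
E
```

```text
pulled 0.06600957647489589 lat 0.00020218411789732051 dz 4.433059518212101e-05 F [ 8.09076268 -0.38982129 -7.11476823] op 0.20272899908015424
p [ 0.5056 -0.0692  0.062 ] yaw 104.71
[[np.float64(-0.0002), np.float64(-0.0), np.float64(0.0), np.float64(0.41), np.float64(0.12), np.float64(0.01)]]
red [315 150  26  45 919] [327.42219804 168.71164309]
[(190, 327.5), (191, 327.0), (192, 327.5), (193, 327.0), (194, 325.0)]
white end expected [328.76942075 196.58376485] red exp [328.27619524 216.26944234]
```

View pics/w8z.png

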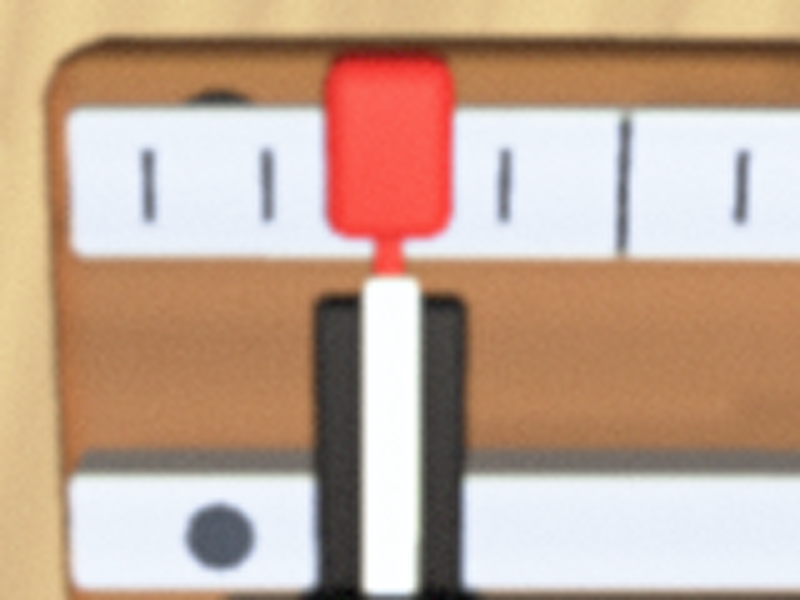

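The white line, centred at 391 in the crop, lies right over the red needle at 390. This is at the image's middle column, so there's almost no parallax. Final check for drift and disturbed objects, then hand in.

```bash
python3 - <<'E'
from h import *
im,c=snap('side','d9'); b,_=load('d9'); z,_=load('d5'); z0,_=load('side0')
f=lambda I:np.argwhere(cv2.inRange(cv2.cvtColor(I,cv2.COLOR_BGR2HSV),(100,120,60),(125,255,255))[180:260,310:360]).mean(0)
print('panel side px after release/now',f(z),f(b))
s,_=load('w8s');s0,_=load('scene0')
for n,(x,y,w,h) in {'honey':(275,315,45,55),'candle':(212,240,42,55),'mug':(180,290,52,70),'salt':(285,180,22,40)}.items(): print(n,cv2.absdiff(s,s0)[y:y+h,x:x+w].mean().round(2))
for n,(x,y,w,h) in {'pepper':(366,245,35,88),'spicewide':(355,245,15,30)}.items(): print(n,cv2.absdiff(b,z0)[y:y+h,x:x+w].mean().round(2))
t=ctrl.get_state(); print(t['time'],t['eef_pos'],t['contact_force'],t['opening'])
E
```

```text
panel side px after release/now [42.31975867 23.47963801] [42.31975867 23.47963801]
honey 17.74
candle 17.46
mug 18.11
salt 16.54
pepper 2.8
spicewide 1.41
10.15 [ 0.50584411 -0.06911437  0.06205814] [ 7.00243355  0.35737643 -6.04850303] 0.204345041214327
```

The scene-view differences are uniformly high, perhaps because the arm blocks the view, so I'm looking.

```bash
python3 - <<'E'
from h import *
s0,_=load('scene0')
for f in('s4','s5','w7s','w8s'):
    s,_=load(f); o=[]
    for n,(x,y,w,h) in {'honey':(275,315,45,55),'candle':(212,240,42,55),'mug':(180,290,52,70),'salt':(285,180,22,40),'corner':(60,420,80,50)}.items():
        t=s0[y:y+h,x:x+w]; r=cv2.matchTemplate(s[y-12:y+h+12,x-12:x+w+12],t,cv2.TM_CCOEFF_NORMED); _,v,_,l=cv2.minMaxLoc(r); o.append((n,round(v,3),l[0]-12,l[1]-12,cv2.absdiff(s,s0)[y:y+h,x:x+w].mean().round(1), s[y:y+h,x:x+w].mean().round(0),t.mean().round(0)))
    print(f,o)
b,_=load('d9');z,_=load('side0')
for n,(x,y,w,h) in {'honey':(240,172,32,40),'mug':(292,153,45,45),'candle':(330,172,34,45),'salt':(380,222,20,25)}.items(): print(n,cv2.absdiff(b,z)[y:y+h,x:x+w].mean().round(2))
E
```

```text
s4 [('honey', 0.995, 0, 0, np.float64(16.4), np.float64(183.0), np.float64(167.0)), ('candle', 0.996, 0, 0, np.float64(16.1), np.float64(177.0), np.float64(161.0)), ('mug', 0.995, 0, 0, np.float64(16.7), np.float64(177.0), np.float64(160.0)), ('salt', 0.996, 0, 0, np.float64(15.2), np.float64(152.0), np.float64(136.0)), ('corner', 0.997, 0, 0, np.float64(8.8), np.float64(231.0), np.float64(222.0))]
s5 [('honey', 0.996, 0, 0, np.float64(15.5), np.float64(182.0), np.float64(167.0)), ('candle', 0.997, 0, 0, np.float64(15.2), np.float64(176.0), np.float64(161.0)), ('mug', 0.996, 0, 0, np.float64(15.7), np.float64(176.0), np.float64(160.0)), ('salt', 0.996, 0, 0, np.float64(14.5), np.float64(151.0), np.float64(136.0)), ('corner', 0.998, 0, 0, np.float64(8.4), np.float64(230.0), np.float64(222.0))]
w7s [('honey', 0.995, 0, 0, np.float64(17.7), np.float64(185.0), np.float64(167.0)), ('candle', 0.996, 0, 0, np.float64(17.4), np.float64(179.0), np.float64(161.0)), ('mug', 0.995, 0, 0, np.float64(18.0), np.float64(178.0), np.float64(160.0)), ('salt', 0.996, 0, 0, np.float64(16.5), np.float64(153.0), np.float64(136.0)), ('corner', 0.997, 0, 0, np.float64(9.3), np.float64(231.0), np.float64(222.0))]
w8s [('honey', 0.994, 0, 0, np.float64(17.7), np.float64(185.0), np.float64(167.0)), ('candle', 0.996, 0, 0, np.float64(17.5), np.float64(179.0), np.float64(161.0)), ('mug', 0.995, 0, 0, np.float64(18.1), np.float64(178.0), np.float64(160.0)), ('salt', 0.996, 0, 0, np.float64(16.5), np.float64(153.0), np.float64(136.0)), ('corner', 0.997, 0, 0, np.float64(9.3), np.float64(231.0), np.float64(222.0))]
honey 101.12
mug 1.6
candle 10.68
salt 3.78
```

Only the camera's brightness changed: every jar matches with zero pixel shift. In the side view the arm now overlaps the honey jar and candle. Handing in.

```bash
python3 -c "
from plant import ctrl
print(ctrl.get_state()['eef_pos']);print(ctrl.sign_off())"
```

```text
[ 0.50584411 -0.06911437  0.06205814]
the job is handed in; nothing more can be done
None
```

The stop panel is fully down in the guide's slot and released. I handed the job in at about 10 s with the gripper still holding the clamp at the red pointer.

- **Panel:** it slid in without resistance and met the slot floor at the expected height, with about 17 N of contact. After release its top measured 145 to 149 mm above the work surface, against 149 mm expected. It did not move while I pulled the clamp.
- **Clamp:** it is pulled about 66 mm and held at 60 N grip, against a spring force of about 7 to 8 N. In the wrist picture the white line lay over the red needle to within a pixel. In the last reading the tool had drifted about 0.2 mm.
- **Other things:** the honey jar, candle, mug and salt shaker showed zero pixel shift in the scene view, and the areas round the pepper mill and spice jar were almost unchanged in the side view. I never touched the red pointer.
- **Checks that disagreed:** raw scene-picture differences were high at first, but only because the picture had brightened. The honey jar and candle also differed in the side view, which I put down to the arm being in front of them. I could not confirm that by eye because the picture limit was reached. The scale's tick spacing also measured 9.5 mm, against the 10 mm I assumed, so I set the clamp by the direct view of line and pointer.

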